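# Lift the loaded carrying caddy and hold it level

### The job

One of the two wooden carrying caddies has the tall lidded jar in it; the other has only a small low tin. Take the one with the jar by its grip bar and, without shoving or swinging it along the bench, lift it straight up about 15 cm off the bench with the jar standing in it, leaving the other caddy and everything else where it is. Hold it in the air level and still for about three seconds, and finish while still holding it there: do not put it down or let go.

Things in the scene. Friction and masses are not known exactly. Their poses are not given: they have to be found in the camera images.
- caddy_left: open wooden carrying caddy on the robot's left (+y) side; both caddies are alike. Tray 240 mm (x) by 110 (y), floor 8 thick, side walls 8 thick, 40 high; end boards 10 thick, their middle 44 mm rising to 150. About 0.40 kg (0.36-0.44), balanced at mid x, y. Origin: centre of the underside, z up; x points away from the robot, turned up to 0.9 rad either way. Holds the jar or the tin.
- caddy_right: open wooden carrying caddy on the robot's right (-y) side; both caddies are alike. Tray 240 mm (x) by 110 (y), floor 8 thick, side walls 8 thick, 40 high; end boards 10 thick, their middle 44 mm rising to 150. About 0.40 kg (0.36-0.44), balanced at mid x, y. Origin: centre of the underside, z up; x points away from the robot, turned up to 0.9 rad either way. Holds the jar or the tin.
- caddy_left_bar (a point): centre of the left caddy's grip bar, 135 mm above the caddy's origin, axes as the caddy. The straight wooden bar runs along x between the end boards: 220 mm free length, 20 mm wide (y), 26 mm high (122 to 148 mm above the underside). Held off the balance point, the caddy tends to tip about the finger pads, unless gripped firmly (50 N holds it level anywhere near mid-bar)
- caddy_right_bar (a point): centre of the right caddy's grip bar, 135 mm above the caddy's origin, axes as the caddy. The straight wooden bar runs along x between the end boards: 220 mm free length, 20 mm wide (y), 26 mm high (122 to 148 mm above the underside). Held off the balance point, the caddy tends to tip about the finger pads, unless gripped firmly (50 N holds it level anywhere near mid-bar)
- caddy_left_near (a point): top of the left caddy's end board at its near end (-x): 115 mm from the caddy's middle, 150 mm above its origin
- caddy_left_far (a point): top of the left caddy's end board at its far end (+x): 115 mm from the caddy's middle, 150 mm above its origin
- caddy_right_near (a point): top of the right caddy's end board at its near end (-x): 115 mm from the caddy's middle, 150 mm above its origin
- caddy_right_far (a point): top of the right caddy's end board at its far end (+x): 115 mm from the caddy's middle, 150 mm above its origin
- jar: tall round jar of glass with dark steel screws inside and a steel lid: 68 mm across, 84 mm high, about 0.45 kg (0.39 to 0.51), standing loose on the floor of one of the two caddies, up to 70 mm from its middle towards either end (x) and 10 mm sideways (y), below the grip bar (30 mm between its top and the bar). Origin: centre of its underside, z up
- tin: small low round tin, bare metal with a steel lid: 44 mm across, 34 mm high (lower than the caddy's walls), 0.15 kg, standing loose on the floor of the other caddy. Origin: centre of its underside. Leave it alone
- screwdriver: screwdriver 190 mm long lying between the caddies, along x. Leave alone. Origin: underside, about mid-length
- tape: roll of tape lying flat, 84 mm across, 24 mm high, between the robot and the caddies. Leave alone. Origin: centre of the underside
- panel: white nest-box front board with a round hole, 110 x 160 x 12 mm, lying flat at the back of the bench. Leave alone. Origin: centre of the underside
- glue_gun: green hot-glue gun lying on its side at the back, 275 mm long, 44 mm high. Leave alone. Origin: underside, mid-barrel
- ruler: flat metal ruler 200 x 30 x 4 mm at the left. Leave alone. Origin: centre of the underside
- slab: plaster slab 100 x 100 x 35 mm at the left. Leave alone. Origin: centre of the underside
- brush_jar: glass jar 76 mm across with upright paint brushes, 185 mm high in all, at the right. Leave alone. Origin: centre of the underside
There are look-alikes about, which are no part of the job. Leave any orange or purple look-alike of the jar alone.

How it is judged:
By the outcome, as a careful person would: the job done as asked, in the order asked, and still so for the second after the job is handed in, while the arm keeps its last pose, push and grip.
It also fails if it takes over 38 s, if anything falls off the work surface, if the arm or the gripper's body presses on something with over 40 N, if the wrist force passes 120 N, or if a joint passes its speed limit or range.

### The arm

A 7-joint arm with a two-finger parallel gripper is mounted at the origin on the work surface. World frame = base frame: x ahead of the robot, y to its left, z up, the work surface at z = 0. Lengths are in m, angles in rad, forces in N, time in s.
With the tool pointing down it reaches from about 0.425 to 0.925 m from the base axis. Payload 6.8 kg.
Tool frame: the origin (TCP) lies midway between the tips of the shut fingers; the grasp point (between the pads) lies 19 mm behind it; z points along the fingers, y is the direction in which the jaws open and shut (so a half turn about z gives the same grasp; the last joint's range is limited). The gripper opens to 85 mm and grips with 20 to 120 N. Pads are 22 mm wide; open, the fingers measure 114 mm over their backs; the gripper's body (76 mm by 85 mm) begins 54 mm behind the grasp point. The pads swing forward as they close: fully open they stand 13 mm farther back than shut.
Start: joints at [-1.359, 0.477, 0.022, 1.555, -0.011, 1.109, -0.083], TCP at [0.212, 0.641, 0.231] pointing down, gripper open.
Joint ranges: [-2.96, 2.96], [-0.34, 2.1], [-1.41, 1.46], [0.24, 2.44], [-1.37, 4.51], [0.17, 1.92], [-2.96, 2.96]. Speed limits (rad/s): [2.39, 2.39, 3.14, 3.14, 3.14, 3.14, 3.14].

### API

Orientations are given as a rotation vector (axis times angle).
In Python, from bench import r gives the robot as it stands. The module is installed in compiled form; this text tells all that it offers.
- The arm moves only by the tool apply_moves, never from a script. Its argument "plan" is a list that holds one entry, the list of rows, each a list of 7 numbers: the turn, a rotation vector about the tool's x, y, z scaled (see below), then the shift along the tool's x, y, z scaled (see below), then the closure, from -1 (fully open) to 1 (shut). In form: [[[wx, wy, wz, tx, ty, tz, grip], ...]]. A call has 1 to 12 rows; each row is the pose to reach, as a shift and turn from the pose commanded when the call began, along the tool's axes at that moment, turning the shorter way round; what a row does not reach only later rows make up. The controller multiplies each number of a shift by 0.4 m and each number of a turn by 180 degrees. A row lasts 1/12 s, in which the tool goes at most 41.7 mm and 7.16 degrees, less where a joint would pass 70% of its speed; a pose out of reach is approached as far as the arm can. A call with a number of a shift or a turn outside -1 to 1 is refused whole. A call with a gripper value outside its range is refused whole. The fingers move at their own pace and stop on an object; "force" is the grip in N (left out, the last holds). Time passes only in rows, so rows that repeat a pose let the fingers close. It gives the time, the measured TCP pose, the force and the opening at its end, in the units of the state.
- r.get_obs(): the state, without advancing time (a new reading comes with each control period).
- r.grab_frame(name): name is "scene" or "top" or "wrist"; returns a dict with "pixels" (384x512x3 uint8, blue, green, red), "fx", "fy", "cx", "cy" (pixels), "pose" (4x4, takes a point from camera to world coordinates). Camera axes: x right, y up, looking along -z (the intrinsics and any distortion apply to the point x, -y, -z); pixel columns grow to the right and rows downward; lengths in m; the calibration is good to about 2 mm. A picture is of the moment at which its call begins. There is no depth.
- r.hand_in(): hands the job in, once; it reports no verdict.
The state is a dict: "clock": time; "joints": joint angles; "qvel": joint speeds; "tau": joint torques, N m; "tcp_pos": TCP position; "orientation": TCP orientation; "contact_force": force on the tool from outside, world axes, zero at the start; "moment": the same for the moment, N m; "grip_width": finger opening in m.
Only numpy, scipy, OpenCV 4.12 (cv2) and the standard library are available. Lean on these libraries where they do the work, as an engineer would, in place of code of your own. Each camera call takes 0.05 s, during which the arm holds its last target. There are 200 camera calls.

## Working session

There is one attempt and no reset: what is moved stays moved. The work goes in short steps, Python scripts to look and compute and a tool call to move; the robot and the scene stay as the last step left them, time stands still between calls to the robot, and variables do not carry over. Pictures are saved under pics/ and viewed, on a budget of 10 in all, crops included, one or two more only if the job needs it, and the job is handed in when it is done.

Besides the shell and the picture viewer there is one more tool, called as name([rows], argument=value, ...), one row to a line, values as JSON. apply_moves: Moves the arm, as the interface text tells. Its arguments: {"type":"object","properties":{"plan":{"type":"array","items":{"type":"array","items":{"type":"array","items":{"type":"number","minimum":-1,"maximum":1}}}},"force":{"type":"number"}},"required":["plan"]}

```bash
mkdir -p pics; python3 - <<'E'
from bench import r
import cv2,json,numpy as np
print(r.get_obs())
for n in ("top","scene"):
    f=r.grab_frame(n); cv2.imwrite(f"pics/{n}0.png",cv2.resize(f["pixels"],(800,600),interpolation=cv2.INTER_CUBIC))
    np.savez(f"{n}0.npz",**{k:v for k,v in f.items()})
    print(n,[k for k in f],f["fx"],f["fy"],f["cx"],f["cy"],np.round(f["pose"],4).tolist())
E
```

```text
{'clock': 0.0, 'joints': array([-1.35912083,  0.47781831,  0.02232357,  1.55645719, -0.01149638,
        1.10930739, -0.08311332]), 'qvel': array([ 2.82264439e-05,  8.81037456e-04,  1.75826813e-04, -9.12393914e-04,
       -1.20894518e-03, -1.75047348e-03, -2.05805467e-04]), 'tau': array([-9.52637470e-05, -5.96454012e+01,  1.60786539e+00, -2.81203902e+01,
        1.24496993e-02,  9.12494317e-03,  1.94716358e-05]), 'tcp_pos': array([0.2120063 , 0.64021004, 0.23031078]), 'orientation': array([-5.00101185e-01, -3.10136669e+00,  2.91397843e-03]), 'contact_force': array([0.18152139, 0.31002518, 0.21787433]), 'moment': array([-0.0261746 ,  0.04059099,  0.0066005 ]), 'grip_width': 0.08565849758687798}
top ['pixels', 'fx', 'fy', 'cx', 'cy', 'pose'] 347.2631230027742 347.2631230027742 252.03844820177977 191.69709618223746 [[0.019, 0.9843, -0.1753, 0.4093], [-0.9998, 0.0198, 0.003, 0.0004], [0.0064, 0.1752, 0.9845, 1.1458], [0.0, 0.0, 0.0, 1.0]]
scene ['pixels', 'fx', 'fy', 'cx', 'cy', 'pose'] 484.64542138413555 484.64542138413555 256.8032154801356 192.32594768325313 [[-0.6148, -0.6026, 0.5088, 1.3473], [0.7887, -0.4737, 0.392, 0.5803], [0.0048, 0.6423, 0.7665, 1.2313], [0.0, 0.0, 0.0, 1.0]]
```

View pics/top0.png

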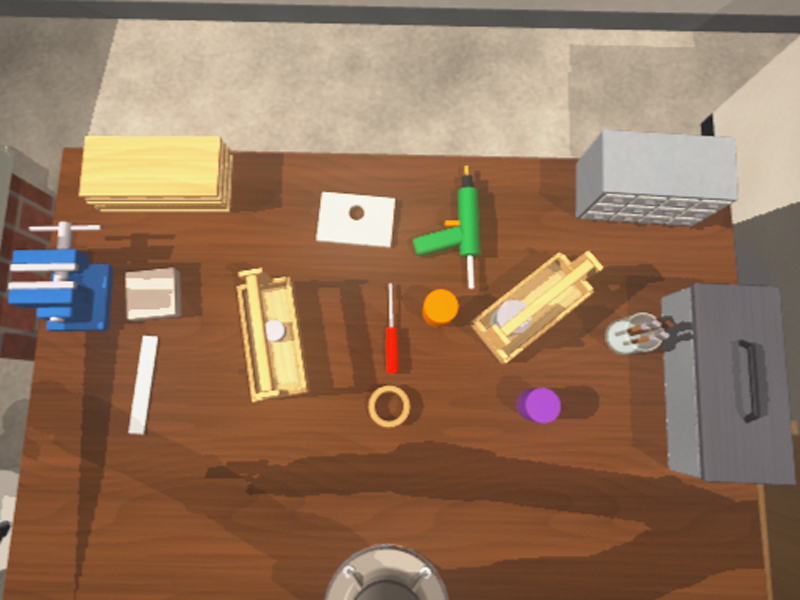

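View pics/scene0.png

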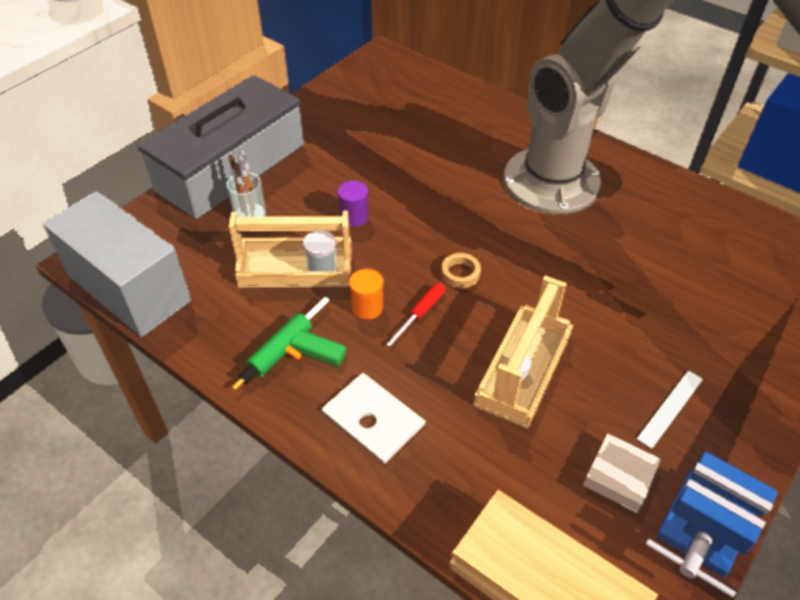

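Top view: the right-hand caddy (about 538,307) holds a 68 mm class jar with a pale lid at (513,317). The left caddy (272,335) has a small low tin at (275,330). The scene view agrees, with the jar at (320,250) inside the caddy whose bar runs (235,223)-(345,223).

Candidates in the top view are grey jar (513,317), orange look-alike (440,307), purple look-alike (541,405), tin (275,330) and brush jar (632,335). I choose the right caddy and will check it in close crops.

```bash
python3 - <<'E'
import cv2,numpy as np
def crop(n,x0,y0,w,h,s,out):
    p=np.load(n)["pixels"][y0:y0+h,x0:x0+w]
    im=cv2.resize(p,None,fx=s,fy=s,interpolation=cv2.INTER_CUBIC)
    for k in range(0,w,10):
        cv2.putText(im,str(x0+k),(k*s,10),0,.35,(255,255,255),1); cv2.line(im,(k*s,12),(k*s,18),(255,255,255),1)
    for k in range(10,h,10):
        cv2.putText(im,str(y0+k),(0,k*s+4),0,.35,(255,255,255),1)
    cv2.imwrite(out,im)
crop("top0.npz",296,155,96,80,8,"pics/tc.png")
crop("scene0.npz",140,125,95,65,8,"pics/sc.png")
E
```

```text
(no output)
```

View pics/tc.png

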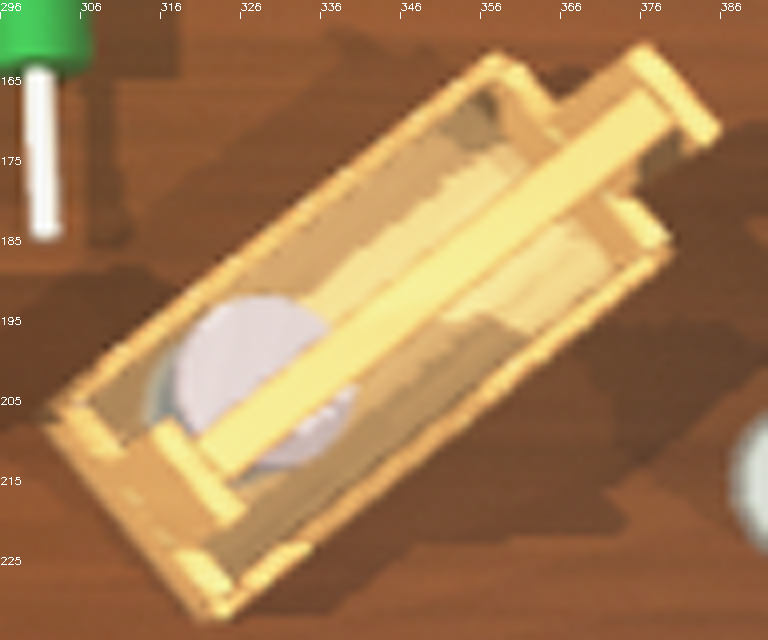

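View pics/sc.png

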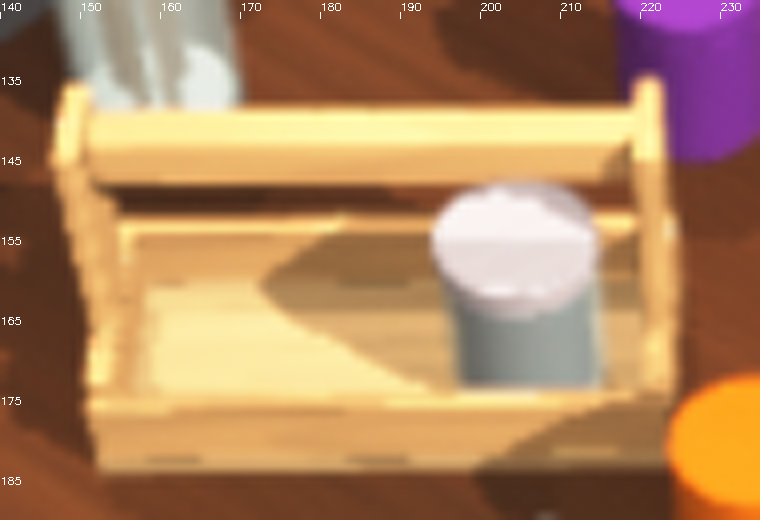

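The crops show a grey glass jar with a pale lid, standing towards the near end of the right caddy. The near board top is at top-crop (200,471) and the far one at (676,93). In the scene crop they are at (650,82) and (77,90). The lid centre is at top-crop (266,381) and scene-crop (515,238).

```bash
cat > h.py <<'E'
import numpy as np
from scipy.spatial.transform import Rotation as R
def ray(n,u,v):
    f=np.load(n); P=f["pose"]
    d=P[:3,:3]@np.array([(u-f["cx"])/f["fx"],-(v-f["cy"])/f["fy"],-1]); return P[:3,3],d
def atz(n,u,v,z):
    o,d=ray(n,u,v); return o+d*(z-o[2])/d[2]
def tri(a,b):
    o1,d1=a;o2,d2=b; s=np.linalg.lstsq(np.c_[d1,-d2],o2-o1,rcond=None)[0]
    p,q=o1+s[0]*d1,o2+s[1]*d2; return (p+q)/2,np.linalg.norm(p-q)
E
python3 - <<'E'
from h import *
from bench import r
T=lambda u,v:(u/8-.5+296,v/8-.5+155); S=lambda u,v:(u/8-.5+140,v/8-.5+125)
pts={"near":((200,471),(650,82),.15),"far":((676,93),(77,90),.15),"lid":((266,381),(515,238),.092)}
res={}
for k,(t,s,z) in pts.items():
    t=T(*t);s=S(*s)
    a=atz("top0.npz",*t,z);b=atz("scene0.npz",*s,z);p,e=tri(ray("top0.npz",*t),ray("scene0.npz",*s))
    print(k,a.round(4),b.round(4),p.round(4),e.round(4)); res[k]=(a+b)/2; res[k+'t']=a
for q in ('','t'):
    d=res["far"+q]-res["near"+q]; yaw=np.arctan2(d[1],d[0]); m=(res["far"+q]+res["near"+q])/2; u=d/np.linalg.norm(d)
    j=(res["lid"+q]-m); print("len",np.linalg.norm(d),"yaw",yaw,"mid",m,"jar",j[:2]@u[:2],j[0]*-u[1]+j[1]*u[0])
o=r.get_obs(); print(R.from_rotvec(o["orientation"]).as_matrix().round(3))
E
```

```text
near [ 0.5271 -0.2013  0.15  ] [ 0.5101 -0.2135  0.15  ] [ 0.5252 -0.1981  0.1699] 0.0018
far [ 0.6711 -0.3797  0.15  ] [ 0.6564 -0.3917  0.15  ] [ 0.6673 -0.3744  0.1674] 0.0028
lid [ 0.5692 -0.2389  0.092 ] [ 0.5698 -0.2391  0.092 ] [ 0.5694 -0.2393  0.0915] 0.0005
len 0.22986992448332919 yaw -0.8875343093694199 mid [ 0.59119138 -0.29654639  0.15      ] jar -0.058291422452184126 0.01950927101868956
len 0.2292632881989595 yaw -0.8918000477683827 mid [ 0.59911171 -0.29049329  0.15      ] jar -0.05891159613393929 0.009104346532631882
[[-0.949  0.314 -0.   ]
 [ 0.314  0.949 -0.002]
 [-0.    -0.002 -1.   ]]
```

The lid agrees between cameras to 1 mm. The board-top rays from the scene disagree by about 20 mm because I picked the rear edge of the tops there. The top-camera values fit the known 230 mm spacing (229), so I use those: mid (0.599,-0.290), yaw -0.89, jar 59 mm towards the near end and 9 mm sideways. The combined balance point is about 30 mm towards the near end, so the grasp goes at (0.580,-0.267).

The first move is an arc at height.

apply_moves([
  [[0, 0, 0, -0.04, -0.03, -0.02, -1], [0, 0, 0, -0.11, -0.08, -0.04, -1], [0, 0, 0, -0.19, -0.14, -0.06, -1], [0, 0, 0, -0.27, -0.2, -0.08, -1], [0, 0, 0, -0.34, -0.25, -0.1, -1], [0, 0, 0, -0.42, -0.31, -0.12, -1], [0, 0, 0, -0.49, -0.37, -0.14, -1], [0, 0, 0, -0.57, -0.42, -0.16, -1], [0, 0, 0, -0.64, -0.48, -0.175, -1], [0, 0, 0, -0.72, -0.53, -0.175, -1], [0, 0, 0, -0.79, -0.59, -0.175, -1], [0, 0, 0, -0.83, -0.62, -0.175, -1]],
], force=60)

```text
clock: 1.1
tcp_pos: [0.4517, 0.2961, 0.3013]
orientation: [0.508, 3.099, -0.002]
contact_force: [0.6, 0.5, -0.8]
grip_width: 0.0854
```

```bash
cat >> h.py <<'E'
def step(target,ydir):
    from bench import r
    o=r.get_obs(); M=R.from_rotvec(o["orientation"]).as_matrix()
    x=np.cross([*ydir,0],[0,0,-1]); G=np.c_[x,[*ydir,0],[0,0,-1]]
    t=M.T@(np.array(target)-o["tcp_pos"]); w=R.from_matrix(M.T@G).as_rotvec()
    print("clk",o["clock"],"tcp",o["tcp_pos"].round(4),"F",o["contact_force"].round(1),"Mo",o["moment"].round(2),"q",o["joints"].round(2),"grip",round(o["grip_width"],4))
    print("turn/180",(w/np.pi).round(4),"shift/.4",(t/.4).round(4))
Y=(0.777,0.629)
E
python3 -c "
from h import *
step((.55,.05,.29),Y); step((.58,-.267,.27),Y)"
```

```text
clk 1.1 tcp [0.4517 0.2961 0.3013] F [ 0.6  0.5 -0.8] Mo [-0.03 -0.05 -0.  ] q [-0.87  0.19  0.2   1.8  -0.04  1.15  0.59] grip 0.0854
turn/180 [-0.0003  0.0005  0.1799] shift/.4 [-0.4293 -0.5044  0.0295]
clk 1.1 tcp [0.4517 0.2961 0.3013] F [ 0.6  0.5 -0.8] Mo [-0.03 -0.05 -0.  ] q [-0.87  0.19  0.2   1.8  -0.04  1.15  0.59] grip 0.0854
turn/180 [-0.0003  0.0005  0.1799] shift/.4 [-0.7534 -1.2314  0.0808]
```

apply_moves([
  [[0, 0, 0.01, -0.02, -0.03, 0, -1], [0, 0, 0.025, -0.06, -0.07, 0, -1], [0, 0, 0.04, -0.1, -0.12, 0, -1], [0, 0, 0.055, -0.14, -0.17, 0, -1], [0, 0, 0.07, -0.18, -0.21, 0.01, -1], [0, 0, 0.09, -0.22, -0.26, 0.01, -1], [0, 0, 0.105, -0.26, -0.31, 0.01, -1], [0, 0, 0.12, -0.3, -0.35, 0.02, -1], [0, 0, 0.14, -0.34, -0.4, 0.02, -1], [0, 0, 0.155, -0.38, -0.44, 0.03, -1], [0, 0, 0.17, -0.41, -0.48, 0.03, -1], [0, 0, 0.18, -0.43, -0.5, 0.03, -1]],
])

```text
clock: 2.1
tcp_pos: [0.5499, 0.0546, 0.2891]
orientation: [-1.354, -2.834, 0.002]
contact_force: [-0.2, 0.1, -0.0]
grip_width: 0.0857
```

```bash
python3 -c "
from h import *
step((.58,-.267,.27),Y)"
```

```text
clk 2.1 tcp [0.5499 0.0546 0.2891] F [-0.2  0.1 -0. ] Mo [-0.05 -0.   -0.02] q [-0.58  0.23  0.44  1.8  -0.11  1.13  0.57] grip 0.0857
turn/180 [-0.0003  0.0001 -0.0003] shift/.4 [-0.6727 -0.4465  0.0483]
```

apply_moves([
  [[0, 0, 0, -0.03, -0.02, 0, -1], [0, 0, 0, -0.09, -0.06, 0, -1], [0, 0, 0, -0.15, -0.1, 0, -1], [0, 0, 0, -0.22, -0.14, 0, -1], [0, 0, 0, -0.29, -0.19, 0.01, -1], [0, 0, 0, -0.36, -0.24, 0.02, -1], [0, 0, 0, -0.43, -0.28, 0.02, -1], [0, 0, 0, -0.49, -0.33, 0.03, -1], [0, 0, 0, -0.55, -0.37, 0.04, -1], [0, 0, 0, -0.61, -0.41, 0.05, -1], [0, 0, 0, -0.65, -0.43, 0.05, -1], [0, 0, 0, -0.67, -0.445, 0.05, -1]],
])

```text
clock: 3.1
tcp_pos: [0.5816, -0.2652, 0.2689]
orientation: [-1.35, -2.837, 0.001]
contact_force: [0.6, 0.6, 0.2]
grip_width: 0.0853
```

```bash
python3 - <<'E'
from h import *
step((.58,-.267,.22),Y)
from bench import r
import cv2
f=r.grab_frame("wrist"); np.savez("w1.npz",**f)
im=cv2.resize(f["pixels"],(800,600),interpolation=cv2.INTER_CUBIC)
# overlay predicted points
P=np.linalg.inv(f["pose"])
u=np.array([np.cos(-.89),np.sin(-.89),0])
for s in (-.115,-.03,0,.115):
    p=np.array([.599,-.2905,.15 if abs(s)>.1 else .148])+s*u
    c=P[:3,:3]@p+P[:3,3]; q=(f["fx"]*c[0]/-c[2]+f["cx"],f["fy"]*c[1]/c[2]+f["cy"])
    print(s,np.round(q,1)); cv2.circle(im,(int(q[0]*1.5625),int(q[1]*1.5625)),4,(255,0,0),-1)
cv2.imwrite("pics/w1.png",im)
E
```

```text
clk 3.1 tcp [ 0.5816 -0.2652  0.2689] F [0.6 0.6 0.2] Mo [ 0.01 -0.01  0.05] q [-0.07  0.42  0.55  1.63 -0.24  1.15  1.22] grip 0.0853
turn/180 [-0.0003  0.      0.0007] shift/.4 [-0.0009 -0.0058  0.1223]
-0.115 [253.4  83.5]
-0.03 [253.5 187.7]
0 [253.5 219.7]
0.115 [253.6 326.1]
```

View pics/w1.png

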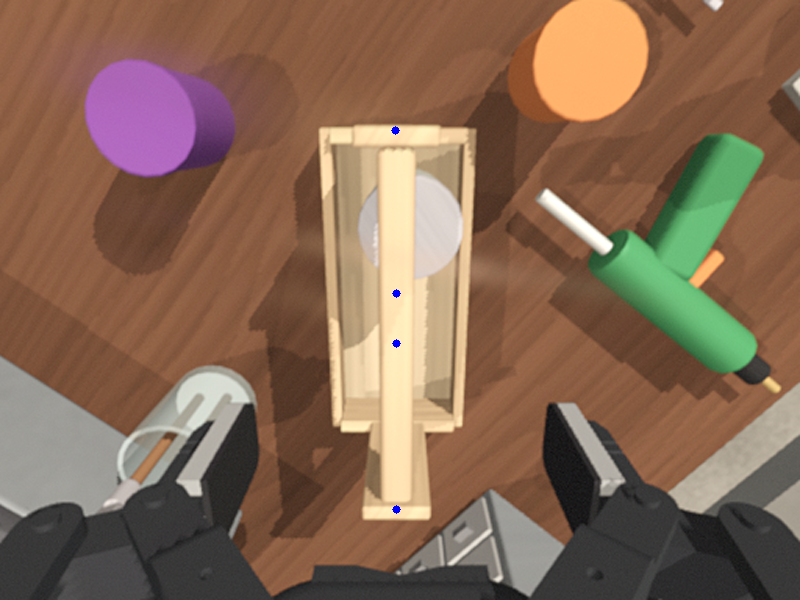

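The wrist view shows the predicted points (x about 396) on the bar's centreline (bar edges 379-414) and on both board tops, so the alignment is good. The jar lid is at (411,224). I descend most of the way, then re-measure.

apply_moves([
  [[0, 0, 0, 0, 0, 0.02, -1], [0, 0, 0, 0, 0, 0.06, -1], [0, 0, 0, 0, -0.003, 0.1, -1], [0, 0, 0, 0, -0.003, 0.14, -1], [0, 0, 0, 0, -0.003, 0.18, -1], [0, 0, 0, 0, -0.003, 0.22, -1], [0, 0, 0, 0, -0.003, 0.26, -1], [0, 0, 0, 0, -0.003, 0.28, -1], [0, 0, 0, 0, -0.003, 0.28, -1], [0, 0, 0, 0, -0.003, 0.28, -1]],
])

```text
clock: 3.98
tcp_pos: [0.581, -0.2624, 0.1572]
orientation: [-1.343, -2.839, -0.001]
contact_force: [0.1, 0.3, 0.6]
grip_width: 0.0852
```

```bash
python3 - <<'E'
from h import *
step((.580,-.267,.113),Y)
from bench import r
import cv2
f=r.grab_frame("wrist")
cv2.imwrite("pics/w2.png",cv2.resize(f["pixels"],(800,600),interpolation=cv2.INTER_CUBIC))
E
```

```text
clk 3.9833 tcp [ 0.581  -0.2624  0.1572] F [0.1 0.3 0.6] Mo [-0.   -0.02  0.01] q [-0.03  0.53  0.5   1.74 -0.31  0.94  1.28] grip 0.0852
turn/180 [ 0.0001 -0.0003  0.0021] shift/.4 [-0.0073 -0.0092  0.1106]
```

View pics/w2.png

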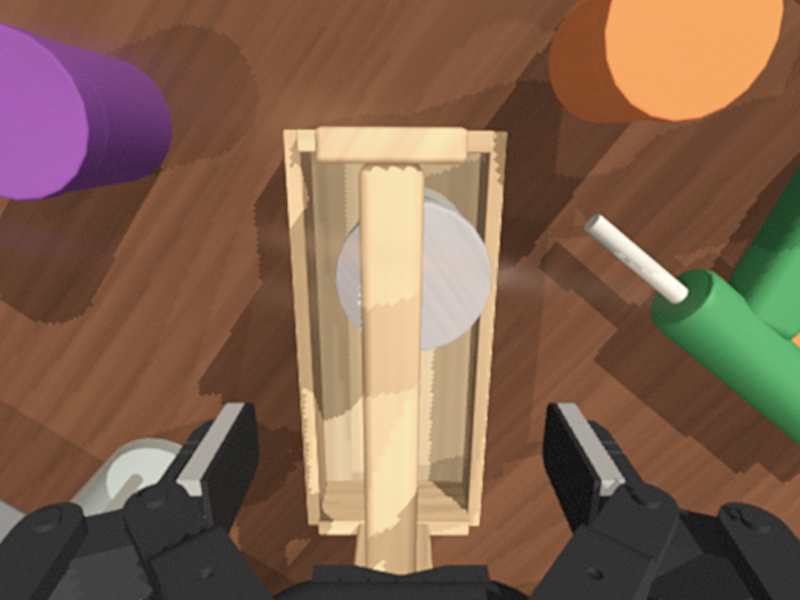

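The bar's centre is at x about 393 against a finger midpoint of about 401, so the tool is about 3 mm off in y. That agrees with the measured TCP. I correct this while descending.

apply_moves([
  [[0, 0, 0.002, -0.004, -0.005, 0.01, -1], [0, 0, 0.002, -0.007, -0.01, 0.03, -1], [0, 0, 0.002, -0.007, -0.011, 0.05, -1], [0, 0, 0.002, -0.007, -0.011, 0.07, -1], [0, 0, 0.002, -0.007, -0.011, 0.09, -1], [0, 0, 0.002, -0.007, -0.011, 0.105, -1], [0, 0, 0.002, -0.007, -0.011, 0.11, -1], [0, 0, 0.002, -0.007, -0.011, 0.11, -1], [0, 0, 0.002, -0.007, -0.011, 0.11, -1]],
])

```text
clock: 4.78
tcp_pos: [0.5792, -0.2689, 0.1132]
orientation: [-1.355, -2.835, 0.0]
contact_force: [-0.5, -0.8, 0.1]
grip_width: 0.0852
```

```bash
python3 - <<'E'
from h import *
step((.580,-.267,.113),Y)
from bench import r
import cv2
f=r.grab_frame("wrist")
cv2.imwrite("pics/w3.png",cv2.resize(f["pixels"],(800,600),interpolation=cv2.INTER_CUBIC))
E
```

```text
clk 4.7833 tcp [ 0.5792 -0.2689  0.1132] F [-0.5 -0.8  0.1] Mo [-0.01 -0.03  0.04] q [-0.    0.59  0.48  1.77 -0.34  0.87  1.31] grip 0.0852
turn/180 [-0.     -0.     -0.0004] shift/.4 [0.0023 0.0045 0.0006]
```

View pics/w3.png

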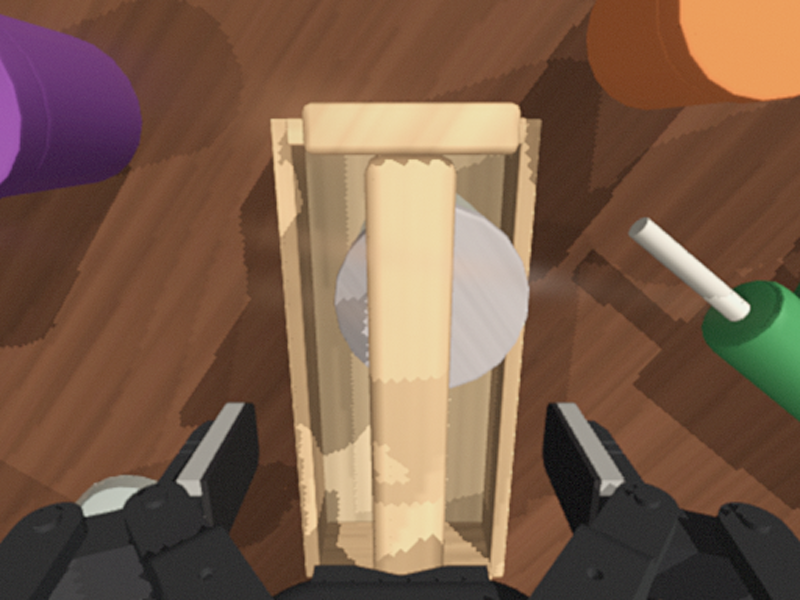

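Now the bar centre is at 409 against a midpoint of 401, an overshoot of about 1.8 mm. I nudge back before closing.

apply_moves([
  [[0, 0, 0, 0.002, 0.002, 0, -1], [0, 0, 0, 0.002, 0.004, 0, -1], [0, 0, 0, 0.002, 0.004, 0, -1], [0, 0, 0, 0.002, 0.004, 0, -1], [0, 0, 0, 0.002, 0.004, 0, -1]],
])

```text
clock: 5.25
tcp_pos: [0.5799, -0.2672, 0.1134]
orientation: [1.354, 2.834, 0.0]
contact_force: [0.1, 0.0, -0.1]
grip_width: 0.0855
```

```bash
python3 - <<'E'
from h import *
step((.580,-.267,.113),Y)
E
```

```text
clk 5.25 tcp [ 0.5799 -0.2672  0.1134] F [ 0.1  0.  -0.1] Mo [-0.03 -0.03  0.01] q [-0.01  0.59  0.48  1.77 -0.34  0.87  1.3 ] grip 0.0855
turn/180 [ 0.      0.     -0.0004] shift/.4 [0.0001 0.0004 0.001 ]
```

Centred. Closing with a firm grip.

apply_moves([
  [[0, 0, 0, 0, 0, 0, -0.4], [0, 0, 0, 0, 0, 0, 0], [0, 0, 0, 0, 0, 0, 0.3], [0, 0, 0, 0, 0, 0, 0.5], [0, 0, 0, 0, 0, 0, 1], [0, 0, 0, 0, 0, 0, 1], [0, 0, 0, 0, 0, 0, 1], [0, 0, 0, 0, 0, 0, 1], [0, 0, 0, 0, 0, 0, 1], [0, 0, 0, 0, 0, 0, 1], [0, 0, 0, 0, 0, 0, 1], [0, 0, 0, 0, 0, 0, 1]],
], force=70)

```text
clock: 6.25
tcp_pos: [0.5802, -0.267, 0.1134]
orientation: [1.354, 2.834, 0.001]
contact_force: [2.5, 1.0, -0.0]
grip_width: 0.0192
```

```bash
python3 - <<'E'
from h import *
step((.580,-.267,.113),Y)
E
```

```text
clk 6.25 tcp [ 0.5802 -0.267   0.1134] F [ 2.5  1.  -0. ] Mo [ 0.22 -0.4   0.03] q [-0.01  0.59  0.48  1.77 -0.34  0.87  1.3 ] grip 0.0192
turn/180 [ 0.0002  0.0001 -0.0003] shift/.4 [ 0.0002 -0.0004  0.0009]
```

The opening is 19 mm, so it is on the bar. Lifting gently, first stage.

apply_moves([
  [[0, 0, 0, 0, 0, -0.005, 1], [0, 0, 0, 0, 0, -0.012, 1], [0, 0, 0, 0, 0, -0.02, 1], [0, 0, 0, 0, 0, -0.03, 1], [0, 0, 0, 0, 0, -0.04, 1], [0, 0, 0, 0, 0, -0.05, 1], [0, 0, 0, 0, 0, -0.06, 1], [0, 0, 0, 0, 0, -0.07, 1], [0, 0, 0, 0, 0, -0.08, 1], [0, 0, 0, 0, 0, -0.09, 1], [0, 0, 0, 0, 0, -0.095, 1], [0, 0, 0, 0, 0, -0.1, 1]],
])

```text
clock: 7.25
tcp_pos: [0.5799, -0.2672, 0.1537]
orientation: [1.354, 2.834, 0.0]
contact_force: [0.8, 0.6, -9.3]
grip_width: 0.0195
```

```bash
python3 - <<'E'
from h import *
step((.580,-.267,.263),Y)
from bench import r
import cv2
f=r.grab_frame("scene")
cv2.imwrite("pics/s2.png",cv2.resize(f["pixels"][60:240,60:300],None,fx=3,fy=3,interpolation=cv2.INTER_CUBIC))
E
```

```text
clk 7.25 tcp [ 0.5799 -0.2672  0.1537] F [ 0.8  0.6 -9.3] Mo [-0.06 -0.01  0.01] q [-0.02  0.54  0.5   1.75 -0.31  0.94  1.28] grip 0.0195
turn/180 [ 0.0001  0.0001 -0.0004] shift/.4 [ 2.000e-04  5.000e-04 -2.734e-01]
```

View pics/s2.png

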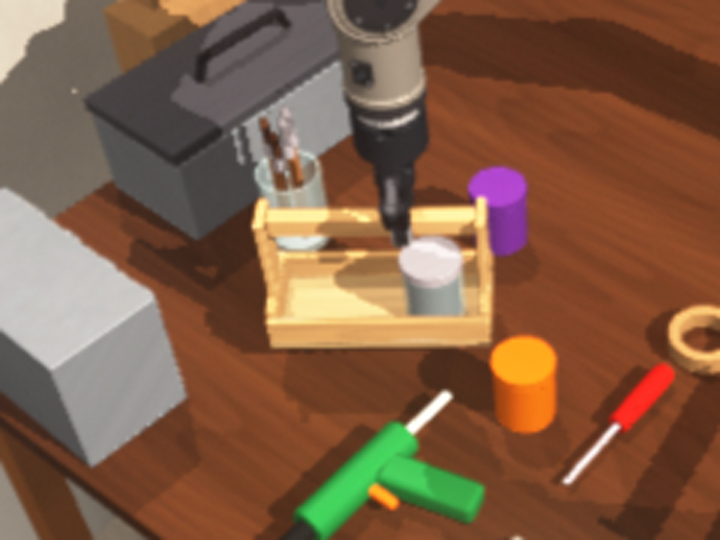

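The caddy is airborne and level (bar ends at about (262,213) and (482,210)), with the jar upright at (432,275). The load is 9.3 N, as expected, and the moment is about zero. I lift the remaining 11 cm.

apply_moves([
  [[0, 0, 0, 0, 0, -0.007, 1], [0, 0, 0, 0, 0, -0.02, 1], [0, 0, 0, 0, 0, -0.035, 1], [0, 0, 0, 0, 0, -0.05, 1], [0, 0, 0, 0, 0, -0.065, 1], [0, 0, 0, 0, 0, -0.08, 1], [0, 0, 0, 0, 0, -0.095, 1], [0, 0, 0, 0, 0, -0.11, 1], [0, 0, 0, 0, 0, -0.125, 1], [0, 0, 0, 0, 0, -0.14, 1], [0, 0, 0, 0, 0, -0.15, 1], [0, 0, 0, 0, 0, -0.16, 1]],
])

```text
clock: 8.3
tcp_pos: [0.5799, -0.2672, 0.2178]
orientation: [1.354, 2.834, 0.0]
contact_force: [0.5, 0.7, -8.7]
grip_width: 0.019
```

apply_moves([
  [[0, 0, 0, 0, 0, -0.012, 1], [0, 0, 0, 0, 0, -0.025, 1], [0, 0, 0, 0, 0, -0.038, 1], [0, 0, 0, 0, 0, -0.052, 1], [0, 0, 0, 0, 0, -0.066, 1], [0, 0, 0, 0, 0, -0.08, 1], [0, 0, 0, 0, 0, -0.092, 1], [0, 0, 0, 0, 0, -0.103, 1], [0, 0, 0, 0, 0, -0.109, 1], [0, 0, 0, 0, 0, -0.112, 1], [0, 0, 0, 0, 0, -0.113, 1], [0, 0, 0, 0, 0, -0.113, 1]],
])

```text
clock: 9.3
tcp_pos: [0.5797, -0.2671, 0.2623]
orientation: [-1.354, -2.834, -0.0]
contact_force: [-0.1, 0.5, -9.2]
grip_width: 0.0193
```

apply_moves([
  [[0, 0, 0, 0, 0, 0, 1], [0, 0, 0, 0, 0, 0, 1], [0, 0, 0, 0, 0, 0, 1], [0, 0, 0, 0, 0, 0, 1], [0, 0, 0, 0, 0, 0, 1], [0, 0, 0, 0, 0, 0, 1], [0, 0, 0, 0, 0, 0, 1], [0, 0, 0, 0, 0, 0, 1], [0, 0, 0, 0, 0, 0, 1], [0, 0, 0, 0, 0, 0, 1], [0, 0, 0, 0, 0, 0, 1], [0, 0, 0, 0, 0, 0, 1]],
])

```text
clock: 10.3
tcp_pos: [0.5798, -0.2672, 0.2625]
orientation: [-1.355, -2.835, -0.0]
contact_force: [0.3, 0.3, -9.0]
grip_width: 0.019
```

apply_moves([
  [[0, 0, 0, 0, 0, 0, 1], [0, 0, 0, 0, 0, 0, 1], [0, 0, 0, 0, 0, 0, 1], [0, 0, 0, 0, 0, 0, 1], [0, 0, 0, 0, 0, 0, 1], [0, 0, 0, 0, 0, 0, 1], [0, 0, 0, 0, 0, 0, 1], [0, 0, 0, 0, 0, 0, 1], [0, 0, 0, 0, 0, 0, 1], [0, 0, 0, 0, 0, 0, 1], [0, 0, 0, 0, 0, 0, 1], [0, 0, 0, 0, 0, 0, 1]],
])

```text
clock: 11.3
tcp_pos: [0.5798, -0.2672, 0.2625]
orientation: [-1.355, -2.835, 0.0]
contact_force: [0.7, -0.5, -8.8]
grip_width: 0.019
```

apply_moves([
  [[0, 0, 0, 0, 0, 0, 1], [0, 0, 0, 0, 0, 0, 1], [0, 0, 0, 0, 0, 0, 1], [0, 0, 0, 0, 0, 0, 1], [0, 0, 0, 0, 0, 0, 1], [0, 0, 0, 0, 0, 0, 1], [0, 0, 0, 0, 0, 0, 1], [0, 0, 0, 0, 0, 0, 1], [0, 0, 0, 0, 0, 0, 1], [0, 0, 0, 0, 0, 0, 1], [0, 0, 0, 0, 0, 0, 1], [0, 0, 0, 0, 0, 0, 1]],
])

```text
clock: 12.3
tcp_pos: [0.5798, -0.2672, 0.2625]
orientation: [-1.355, -2.835, -0.0]
contact_force: [0.0, 0.7, -9.8]
grip_width: 0.0192
```

apply_moves([
  [[0, 0, 0, 0, 0, 0, 1], [0, 0, 0, 0, 0, 0, 1], [0, 0, 0, 0, 0, 0, 1], [0, 0, 0, 0, 0, 0, 1], [0, 0, 0, 0, 0, 0, 1], [0, 0, 0, 0, 0, 0, 1]],
])

```text
clock: 12.8
tcp_pos: [0.5799, -0.2672, 0.2625]
orientation: [-1.354, -2.835, -0.0]
contact_force: [-0.3, -0.3, -9.0]
grip_width: 0.0191
```

```bash
python3 - <<'E'
from h import *
step((.580,-.267,.263),Y)
from bench import r
import cv2
f=r.grab_frame("scene")
cv2.imwrite("pics/s3.png",cv2.resize(f["pixels"],(800,600),interpolation=cv2.INTER_CUBIC))
E
```

```text
clk 12.8 tcp [ 0.5799 -0.2672  0.2625] F [-0.3 -0.3 -9. ] Mo [-0.04  0.02  0.02] q [-0.06  0.43  0.55  1.64 -0.24  1.14  1.23] grip 0.0191
turn/180 [ 0.     -0.     -0.0004] shift/.4 [ 0.0001  0.0005 -0.0013]
```

View pics/s3.png

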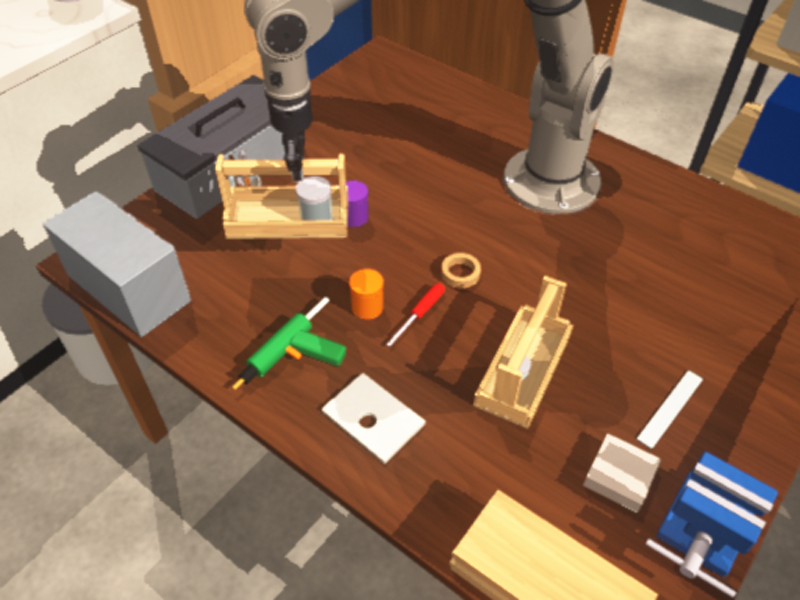

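The caddy is held level about 15 cm up, at around (285,195), with the jar upright at (314,200). Everything else stands where it was, and it has been still for 3.5 s.

```bash
python3 -c "
from bench import r
print(r.hand_in(), r.get_obs()['clock'])"
```

```text
the job is handed in; nothing more can be done
the job is handed in; nothing more can be done
```

I gripped the right caddy (the one with the jar) by its bar, 30 mm towards the near end, over the combined balance point. I lifted it straight up 149 mm, held it still for about 3.5 s, and handed the job in at about 12.9 s while still holding it.

**Last checks:**
- **Grip:** the opening was 19 mm on the 20 mm bar, with the grip set to 70 N.
- **Load:** about 9 N, with the moment near zero, as expected for the caddy and jar together.
- **Stillness:** the TCP stayed within 0.2 mm during the hold.
- **Final picture:** the caddy is level, the jar is upright in it, and nothing else has visibly moved.

**What disagreed:** my first scene-camera points on the board tops were about 20 mm off, because I picked their rear edges. I used the top camera instead, and the wrist view confirmed it. The TCP also drifted about 4 mm on the way down and was corrected before the grasp.

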